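Centre-punch an articulator plate through the jig's guide bush

TASK

Take the automatic centre punch out of its wooden stand, put its point down through the narrow hole of the square steel bush on the marking jig until it rests on the plate inside, and press straight down until the punch's spring trips with a snap, stopping at once so that the jig and plate are not pressed much harder than the trip needs. The punch must not trip anywhere else. Then stand it back in its stand, upright with its collar resting on the wood, and let go, leaving the other things on the bench where they are.

Things in the scene. Friction and masses are not known exactly. Their poses are not given: they have to be found in the camera images.
- punch_grip (a point): automatic centre punch, steel, 148 mm long, about 0.2 kg, upright point down in its stand. This point is the centre of its round knurled grip (16 mm wide, 60 mm long above the collar; 19 mm cap, top 38 mm above this point). z runs along the punch, point to cap. The collar is 26 mm wide, 5 mm thick, its underside 30 mm below this point; the nose's point is 110 mm below this point
- punch_collar (a point): centre of the underside of the punch's collar, 30 mm below the middle of the grip; z runs up along the punch. Below it a 16 mm wide shank reaches 27 mm down and tapers to 10 mm at 37 mm down; from there the nose sticks out
- punch_tip (a point): the point of the punch's 5 mm wide spring-loaded nose (80 mm below the underside of the collar when the nose is out)
- plunger (a joint): how far the nose is pushed into the punch, m: 0 free, 0.0095 on its hard stop. Pushing it in takes 5 N at first, 7 N at 2 mm, 10 N at 4 mm and 11 to 13 N at about 6 mm, where it trips: within the next 2 mm the force falls to 3 or 4 N. Past 7 mm it has tripped. On its stop the nose is rigid and the force climbs steeply. It springs back out when lifted
- stand: wooden block 56 mm square, 85 mm tall, fixed, with one upright through hole 20 mm wide (3 mm chamfer) in its middle; origin under its centre
- seat (a point): centre of the mouth of the stand's hole, on the block's top face, 85 mm above the bench; the punch's collar rests here
- jig: marking jig, fixed: grey base 100 x 124 x 20 mm, aluminium bridge 36 x 112 mm (long along the jig's y), top 64 mm above the bench, with a square steel bush block (24 mm, 8 mm proud) 24 mm to -y of its middle; an open 18 mm hole 24 mm to +y is not for the punch. A 68 mm brass plate lies under the bridge. Origin under the base's centre. Jig and plate take at most 20 N
- bush (a point): centre of the mouth of the guide hole in the top of the square steel bush, 72 mm above the bench: 7.5 mm wide with a 1 mm chamfer, straight down. The brass plate's top face lies somewhere between 13 and 27 mm below this mouth: its height differs each time and is not measured
- cast: small plaster dental cast on a reddish base, about 66 x 60 x 36 mm, origin under its centre; not part of the job, leave it
- cast_b: second plaster dental cast like the first; leave it
- wax_knife: wax spatula about 160 mm long lying flat, origin under its middle; leave it
- jar: squat glass jar, 52 mm wide, 55 mm tall, origin under its centre; leave it
- dropper: amber glass bottle, 32 mm wide, 70 mm tall, origin under its centre; leave it
- rubber_bowl: dark mixing bowl, 110 mm wide, 55 mm tall, origin under its centre; leave it
Mind the look-alikes: they are no part of the job. Leave any blue or orange look-alike of the jig alone.

How it is judged:
By the outcome, as a careful person would: the job done as asked, in the order asked, and still so for the second after the job is handed in, with the robot touching nothing.
It also fails if it takes over 54 s, if anything falls off the work surface, if the arm or the gripper's body presses on something with over 40 N, if the wrist force passes 120 N, or if a joint passes its speed limit or range.

ROBOT

A 6-joint arm with a two-finger parallel gripper is mounted at the origin on the work surface. World frame = base frame: x ahead of the robot, y to its left, z up, the work surface at z = 0. Lengths are in m, angles in rad, forces in N, time in s.
With the tool pointing down it reaches from about 0.3 to 0.875 m from the base axis. Payload 6.4 kg.
Tool frame: the origin (TCP) lies on the centre line of the jaws, within the pads' length; the fingertips stand ctrl.tip_extent ahead of it and the grasp point (between the pads) lies 8 mm behind it (ctrl.tip_extent is the distance from the TCP to the fingertips, in m); z points along the fingers, y is the line along which they close (so a half turn about z gives the same grasp; the last joint's range is limited). The gripper opens to 85 mm and grips with 20 to 120 N. Pads are 22 mm wide; open, the fingers measure 114 mm over their backs; the gripper's body (76 mm by 85 mm) begins 54 mm behind the grasp point. The pads swing forward as they close: fully open they stand 13 mm farther back than shut.
Start: joints at [1.075, 0.181, 1.607, -0, 1.354, -0.206], TCP at [0.164, 0.551, 0.205] pointing down, gripper open.
Joint ranges: [-2.99, 2.99], [-0.89, 2.07], [0.3, 2.58], [-1.14, 4.28], [0, 2.63], [-3.12, 3.12]. Speed limits (rad/s): [2.57, 2.57, 3.01, 3.14, 3.14, 3.14].

INTERFACE

Orientations are given as a unit quaternion [w, x, y, z].
In Python, from bench import ctrl gives the robot as it stands.
- The arm moves only by the shell command python3 -m handwheel 'ROWS'. ROWS is JSON, a list of rows, each a list of 7 numbers: the turn, a rotation vector about the tool's x, y, z as a fraction of full scale, then the shift along the tool's x, y, z as a fraction of full scale, then the opening, from 0 (shut) to 1 (fully open). In form: [[rx, ry, rz, x, y, z, jaw], ...]. A call has exactly 8 rows; each row shifts and turns the commanded pose from where the row before left it, along the tool's axes as they then stand; what a row does not reach is not made up. Full scale, the value 1, is 300 mm for a shift and pi rad for a turn. A row lasts 1/10 s, in which the tool goes at most 50 mm and 8.59 degrees, less where a joint would pass 70% of its speed; a pose out of reach is approached as far as the arm can. A call with a number of a shift or a turn outside -1 to 1 is refused whole. A call with a gripper value outside its range is refused whole. The fingers move at their own pace and stop on an object; the grip force is fixed at half the most. Time passes only in rows, so rows that do not move let the fingers close, or fill a call up. It gives the time, the measured TCP pose, the force, the opening and the grip force at its end, in the units of the state.
- ctrl.get_obs(): the state, without advancing time (a new reading comes with each control period).
- ctrl.camera(name): name is "scene" or "top" or "wrist"; returns the picture (400x640x3 uint8, blue, green, red); there is no depth.
- ctrl.camera_model(name): a dict with "camera_matrix" (3x3 intrinsics, pixels), "cam_to_world" (4x4, takes a point from camera to world coordinates). Camera axes: x right, y up, looking along -z (the intrinsics and any distortion apply to the point x, -y, -z); pixel columns grow to the right and rows downward; lengths in m; the calibration is good to about 2 mm. A picture is of the moment at which its call begins: read the wrist's pose just before it. camera_model takes no time and is no camera call; for the wrist camera it gives the pose at the moment of the call.
- ctrl.hand_in(): hands the job in; it is judged then, once.
The state is a dict: "time_s": time; "q": joint angles; "dq": joint speeds; "joint_efforts": joint torques, N m; "eef_pos": TCP position; "eef_rot": TCP orientation; "wrist_force": force on the tool from outside, world axes, zero at the start; "torque": the same for the moment, N m; "opening": opening from 0.0 (shut) to 1.0 (fully open); "grasp_force": force on a finger pad.
Only numpy, scipy, OpenCV 4.12 (cv2) and the standard library are available. Lean on these libraries where they do the work, as an engineer would, in place of code of your own. Each camera call takes 0.05 s, during which the arm holds its last target. There are 200 camera calls.

## Working session

There is one attempt and no reset: what is moved stays moved. The work goes in short steps, Python scripts to look and compute and a shell command to move; the robot and the scene stay as the last step left them, time stands still between calls to the robot, and variables do not carry over. Pictures are saved under pics/ and viewed, at most 10 in all, crops included, and the job is handed in when it is done.

```bash
ls; mkdir -p pics
python3 - <<'E'
from bench import ctrl
import cv2,json
o=ctrl.get_obs();print({k:o[k] for k in o}, ctrl.tip_extent)
a=ctrl.camera('scene');b=ctrl.camera('top')
cv2.imwrite('pics/scene.png',a);cv2.imwrite('pics/top.png',b)
for n in('scene','top','wrist'):print(ctrl.camera_model(n))
E
```

```text
pics
{'time_s': 0.0, 'q': array([ 1.07473164e+00,  1.81545892e-01,  1.60799810e+00,  8.96506531e-06,
        1.35377502e+00, -2.06321254e-01]), 'dq': array([ 0.000763  , -0.00044815, -0.00173434,  0.00065833, -0.00183584,
        0.00118455]), 'joint_efforts': array([ 4.51588348e-04, -4.44883704e+01, -3.51333296e+01, -2.50935300e-04,
        9.12920223e-03,  7.35199933e-06]), 'eef_pos': array([0.16398897, 0.55050972, 0.20388624]), 'eef_rot': array([-3.01058753e-04,  1.44366398e-01,  9.89523925e-01, -8.08987618e-04]), 'wrist_force': array([0.29870033, 0.19069395, 0.59414779]), 'torque': array([-0.02844497,  0.02963198,  0.00710962]), 'grasp_force': 0.0, 'opening': 0.9980911330592709} 0.011
{'camera_matrix': array([[365.85793533,   0.        , 315.03404635],
       [  0.        , 365.85793533, 196.17856046],
       [  0.        ,   0.        ,   1.        ]]), 'cam_to_world': array([[-0.53516217, -0.56359971,  0.62925099,  1.1477995 ],
       [ 0.84445202, -0.37668543,  0.38080032,  0.37288195],
       [ 0.02241073,  0.73516219,  0.67752071,  0.80672198],
       [ 0.        ,  0.      
[... 202 characters left out ...]
]), 'cam_to_world': array([[-0.00572964,  0.98654824, -0.16336998,  0.28151466],
       [-0.99998163, -0.00532929,  0.00288877,  0.00479976],
       [ 0.00197927,  0.16338353,  0.98656064,  1.50454165],
       [ 0.        ,  0.        ,  0.        ,  1.        ]])}
{'camera_matrix': array([[303.30088612,   0.        , 321.25636413],
       [  0.        , 303.30088612, 203.4725719 ],
       [  0.        ,   0.        ,   1.        ]]), 'cam_to_world': array([[ 0.28518078, -0.91852864, -0.2738194 ,  0.09509764],
       [ 0.95847296,  0.27292833,  0.08270258,  0.57120221],
       [-0.00123162, -0.28603368,  0.95821877,  0.37185162],
       [ 0.        ,  0.        ,  0.        ,  1.        ]])}
```

View pics/scene.png

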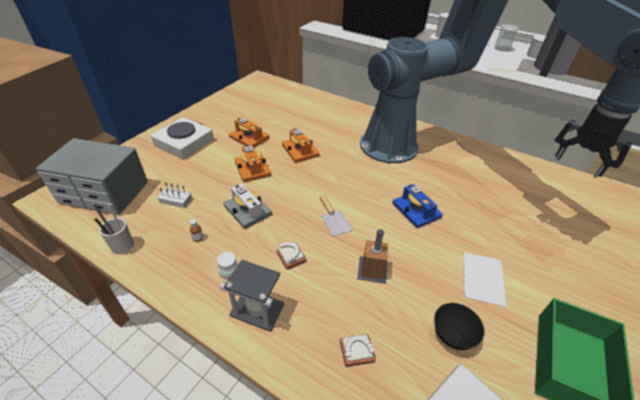

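View pics/top.png

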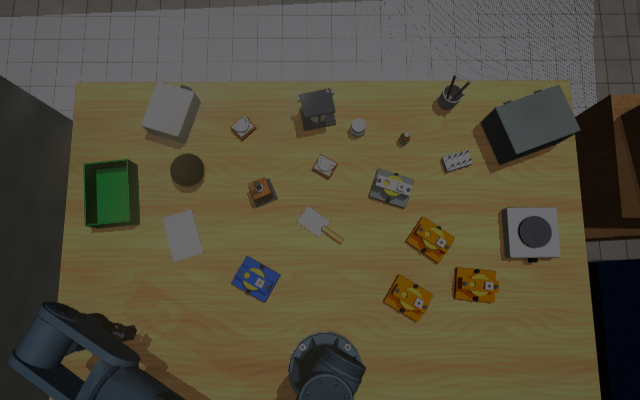

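The scene shows the punch in its stand at about (377,255) and the grey jig at (246,205). In the top view they are at (262,190) and (391,188).

```bash
cat > h.py <<'E'
import numpy as np
from bench import ctrl
def ray(n,u,v,M=None):
    M=M or ctrl.camera_model(n);K=M['camera_matrix'];T=M['cam_to_world']
    d=np.linalg.inv(K)@[u,v,1];return T[:3,3],T[:3,:3]@(d*[1,-1,-1])
def onz(n,u,v,z,M=None):
    c,d=ray(n,u,v,M);return c+d*(z-c[2])/d[2]
def tri(*rs):
    A=0;b=0
    for c,d in rs:
        d=d/np.linalg.norm(d);P=np.eye(3)-np.outer(d,d);A=A+P;b=b+P@c
    return np.linalg.solve(A,b)
def proj(p,M):
    K=M['camera_matrix'];T=M['cam_to_world']
    q=(T[:3,:3].T@(np.array(p)-T[:3,3]))*[1,-1,-1];q=K@q;return q[:2]/q[2]
E
python3 - <<'E'
import cv2,numpy as np
from h import *
a=cv2.imread('pics/scene.png');b=cv2.imread('pics/top.png')
b=cv2.convertScaleAbs(b,alpha=2)
c=[b[160:220,225:305],b[155:215,355:435],a[220:295,335:435],a[170:245,200:300]]
c=[cv2.resize(x,(400,300),interpolation=cv2.INTER_CUBIC) for x in c]
cv2.imwrite('pics/crops.png',np.vstack([np.hstack(c[:2]),np.hstack(c[2:])]))
print(onz('top',261,189,.1),onz('top',391,188,.06))
E
```

```text
[0.55038519 0.19321194 0.1       ] [ 0.55906497 -0.21381473  0.06      ]
```

View pics/crops.png

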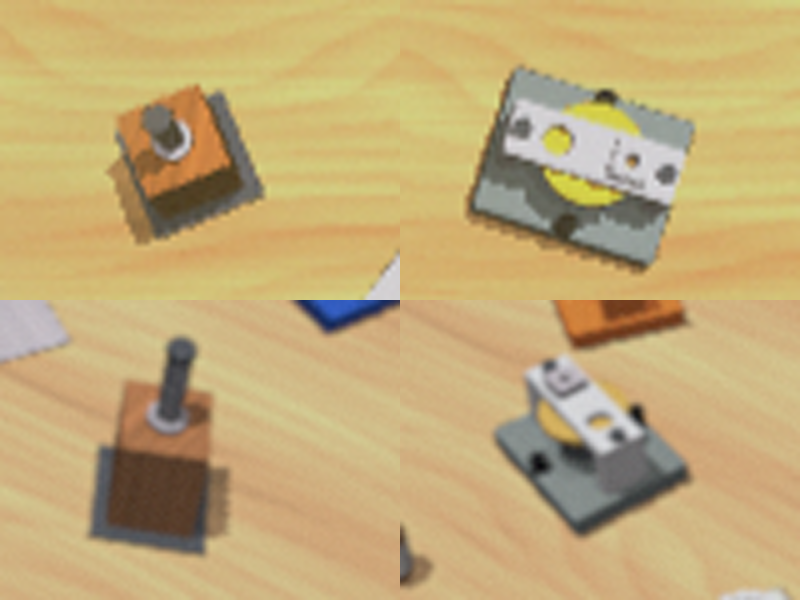

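Run:
```python
from h import *
from scipy.spatial.transform import Rotation as R
# pixel centres: crop coordinates/scale-0.5
f=lambda n,u,v:ray(n,u-.4,v-.4)
for nm,t,s,z in[('cap',(256.4,183.2),(380.25,231.3),.153),('collar',(259.3,188.2),(377.0,248.5),.088),('bush',(401.4,187),(241,189.5),.072),('hole',(386.6,183),(250,200.5),.064)]:
    print(nm,tri(f('top',*t),f('scene',*s)).round(4),onz('top',t[0]-.4,t[1]-.4,z).round(4),onz('scene',s[0]-.4,s[1]-.4,z).round(4))
o=ctrl.get_obs();w,*v=o['eef_rot'];r=R.from_quat([*v,w]).as_matrix();print(r.round(3));print(ctrl.camera_model('wrist')['cam_to_world'][:3,3]-o['eef_pos'])
```

```text
cap [0.5589 0.2012 0.1539] [0.5591 0.2013 0.153 ] [0.5581 0.201  0.153 ]
collar [0.5566 0.2016 0.0872] [0.5565 0.2014 0.088 ] [0.5573 0.2018 0.088 ]
bush [ 0.5617 -0.2443  0.0701] [ 0.5611 -0.2436  0.072 ] [ 0.5633 -0.2431  0.072 ]
hole [ 0.5765 -0.1989  0.06  ] [ 0.5758 -0.1985  0.064 ] [ 0.5795 -0.1957  0.064 ]
[[-0.958  0.286 -0.001]
 [ 0.286  0.958 -0.001]
 [ 0.    -0.002 -1.   ]]
[-0.0689486   0.02066344  0.1678963 ]
```

```bash
python3 -m handwheel '[[0,0,0,-0.099,-0.046,0,1],[0,0,0,-0.099,-0.046,0,1],[0,0,0,-0.099,-0.046,0,1],[0,0,0,-0.099,-0.046,0,1],[0,0,0,-0.099,-0.046,0,1],[0,0,0,-0.099,-0.046,0,1],[0,0,0,-0.099,-0.046,0,1],[0,0,0,-0.099,-0.046,0,1]]'; python3 -m handwheel '[[0,0,0,-0.099,-0.046,0,1],[0,0,0,-0.099,-0.046,0,1],[0,0,0,-0.099,-0.046,0,1],[0,0,0,-0.099,-0.046,0,1],[0,0,0,-0.099,-0.046,0,1],[0,0,0,-0.099,-0.046,0,1],[0,0,0,-0.099,-0.046,0,1],[0,0,0,0,0,0,1]]'
python3 - <<'E'
from h import *
import cv2
M=ctrl.camera_model('wrist');a=ctrl.camera('wrist')
for p in((.5589,.2012,.153),(.557,.2016,.085)):print(proj(p,M))
cv2.imwrite('pics/w1.png',a)
o=ctrl.get_obs();print(o['eef_pos'],o['eef_rot'])
E
```

```text
time_s: 0.9
eef_pos: [0.361, 0.3762, 0.2044]
eef_rot: [-0.0, 0.144, 0.99, -0.0]
wrist_force: [-0.5, -0.6, 0.2]
opening: 0.999
grasp_force: 0.0
time_s: 1.7
eef_pos: [0.5344, 0.2225, 0.2042]
eef_rot: [0.0, 0.146, 0.989, -0.001]
wrist_force: [-0.5, 0.4, -1.0]
opening: 1.0
grasp_force: 0.0
[304.53913805 247.32258848]
[307.97244371 216.65281621]
[0.53287272 0.22387359 0.20410911] [-4.97946686e-04  1.45869192e-01  9.89303738e-01 -2.11966789e-04]
```

View pics/w1.png

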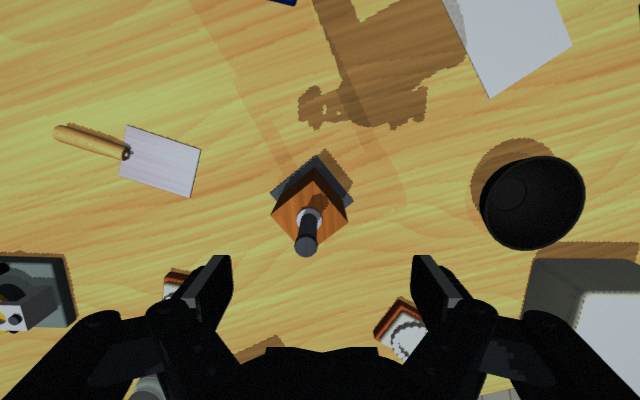

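The cap is at (306,246) and the collar at (309,217), within 1.5 px of what I predicted. I'll move over it and descend.

```bash
python3 -m handwheel '[[0,0,0,-0.034,-0.016,0,1],[0,0,0,-0.034,-0.016,0,1],[0,0,0,-0.034,-0.016,0,1],[0,0,0,0,0,0.07,1],[0,0,0,0,0,0.07,1],[0,0,0,0,0,0.07,1],[0,0,0,0,0,0.07,1],[0,0,0,0,0,0.033,1]]'
python3 - <<'E'
from h import *
import cv2
M=ctrl.camera_model('wrist');a=ctrl.camera('wrist')
for p in((.558,.2014,.153),(.558,.2014,.085)):print(proj(p,M))
cv2.imwrite('pics/w2.png',a)
o=ctrl.get_obs();print(o['eef_pos'],o['eef_rot'],o['wrist_force'])
E
```

```text
time_s: 2.55
eef_pos: [0.5562, 0.2025, 0.1088]
eef_rot: [-0.001, 0.144, 0.99, -0.0]
wrist_force: [0.1, -0.2, -0.2]
opening: 0.999
grasp_force: 0.0
[320.07289857 280.40534489]
[320.55172804 227.34035136]
[0.5557071  0.20243024 0.10786889] [-2.07484689e-03  1.44311801e-01  9.89529876e-01 -6.50419529e-04] [-1.22256171 -0.03925582 -0.72049569]
```

View pics/w2.png

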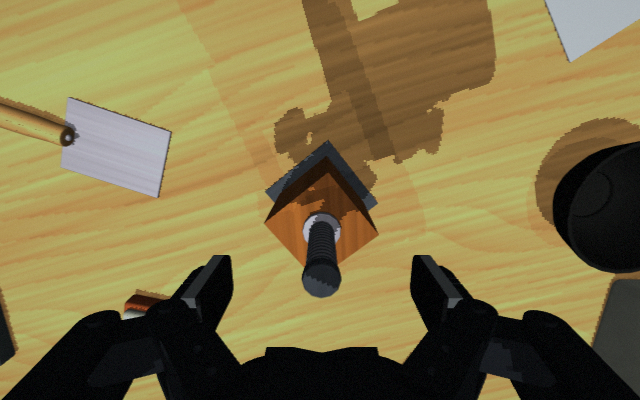

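The punch is centred between the pads at x≈322, about 3 mm ahead in tool −x. I'll shift that much and close.

```bash
python3 -m handwheel '[[0,0,0,-0.01,0,-0.004,1],[0,0,0,0,0,0,0.6],[0,0,0,0,0,0,0],[0,0,0,0,0,0,0],[0,0,0,0,0,0,0],[0,0,0,0,0,0,0],[0,0,0,0,0,0,0],[0,0,0,0,0,0,0]]'
python3 - <<'E'
from h import *
o=ctrl.get_obs();print(o['eef_pos'],o['eef_rot'],o['wrist_force'],o['torque'])
E
```

```text
time_s: 3.4
eef_pos: [0.5606, 0.2019, 0.1127]
eef_rot: [0.0, 0.144, 0.99, 0.0]
wrist_force: [0.3, -0.5, 5.5]
opening: 0.182
grasp_force: 58.5
[0.56056218 0.20191623 0.1127118 ] [4.83068090e-04 1.44383929e-01 9.89521625e-01 4.26120964e-05] [ 0.26489342 -0.53360503  5.49552419] [-0.17004446  0.13530827 -0.02222604]
```

```bash
python3 -m handwheel '[[0,0,0,0,0,-0.02,0],[0,0,0,0,0,-0.045,0],[0,0,0,0,0,-0.05,0],[0,0,0,0,0,-0.05,0],[0,0,0,0,0,-0.05,0],[0,0,0,0,0,-0.05,0],[0,0,0,0,0,-0.05,0],[0,0,0,0,0,0,0]]'
python3 - <<'E'
from h import *
o=ctrl.get_obs();print(o['eef_pos'],o['eef_rot'],o['wrist_force'],o['torque'])
E
```

```text
time_s: 4.2
eef_pos: [0.5618, 0.2022, 0.2099]
eef_rot: [0.002, 0.144, 0.99, 0.001]
wrist_force: [-0.7, 0.4, -1.7]
opening: 0.187
grasp_force: 58.7
[0.56181377 0.20224623 0.20994803] [2.43912305e-03 1.44379782e-01 9.89519068e-01 7.37677695e-04] [-0.65620513  0.37446416 -1.68912394] [ 0.00076455 -0.07310959  0.04339113]
```

```bash
python3 -m handwheel '[[0,0,0,-0.015,-0.05,0,0],[0,0,0,-0.034,-0.112,0,0],[0,0,0,-0.034,-0.112,0,0],[0,0,0,-0.034,-0.112,0,0],[0,0,0,-0.034,-0.112,0,0],[0,0,0,-0.034,-0.112,0,0],[0,0,0,-0.034,-0.112,0,0],[0,0,0,-0.034,-0.112,0,0]]';python3 -m handwheel '[[0,0,0,-0.034,-0.112,0,0],[0,0,0,-0.034,-0.112,0,0],[0,0,0,-0.034,-0.112,0,0],[0,0,0,-0.034,-0.112,0,0],[0,0,0,-0.034,-0.112,0,0],[0,0,0,-0.015,-0.05,0,0],[0,0,0,0,0,0,0],[0,0,0,0,0,0,0]]'
python3 - <<'E'
from h import *
import cv2
for n in('wrist','scene','top'):
    M=ctrl.camera_model(n);a=ctrl.camera(n)
    cv2.imwrite(f'pics/{n}3.png',a)
    o=ctrl.get_obs();print(o['eef_pos'],o['eef_rot'])
    print(n,proj((.562,-.2435,.072),M),proj(o['eef_pos']+[0,0,-.102],M))
w=cv2.imread('pics/wrist3.png');s=cv2.imread('pics/scene3.png')
c=[cv2.resize(w[150:350,220:420],(400,400),interpolation=2),cv2.resize(s[125:225,190:290],(400,400),interpolation=2)]
cv2.imwrite('pics/c3.png',np.hstack(c))
E
```

```text
time_s: 5.0
eef_pos: [0.5602, -0.0616, 0.2055]
eef_rot: [-0.001, 0.145, 0.989, 0.0]
wrist_force: [0.7, 0.1, -2.7]
opening: 0.183
grasp_force: 58.7
time_s: 5.8
eef_pos: [0.5615, -0.2503, 0.2056]
eef_rot: [-0.001, 0.145, 0.989, 0.001]
wrist_force: [1.1, 0.4, -2.9]
opening: 0.184
grasp_force: 58.7
[ 0.56177724 -0.2497771   0.2058895 ] [-6.74119355e-04  1.44279435e-01  9.89536587e-01  5.76329376e-04]
wrist [327.72894247 185.30100969] [321.87036239 194.85237452]
[ 0.56203328 -0.24948155  0.20612812] [-4.66888656e-04  1.43922669e-01  9.89588729e-01  4.40989045e-04]
scene [240.78316272 188.80284109] [237.97275458 179.92468779]
[ 0.56222649 -0.24938384  0.20633679] [-2.79253250e-04  1.43700570e-01  9.89621133e-01  2.85273200e-04]
top [400.94934551 186.31293387] [404.60664544 184.2036793 ]
```

View pics/c3.png

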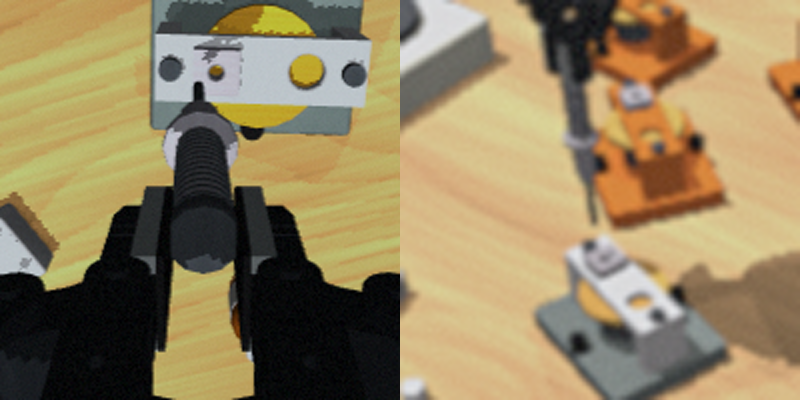

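The wrist view shows the tip at about (319,191.5) and the bush hole at (328.5,185.5). The scene view has the tip at (238,180.5) and the hole at (241,190).

Run:
```python
from h import *
from scipy.spatial.transform import Rotation as R
M=ctrl.camera_model('wrist');o=ctrl.get_obs();print(o['eef_pos'])
z=o['eef_pos'][2]-.1077
w=lambda u,v:ray('wrist',u-.25,v-.25,M); s=lambda u,v:ray('scene',u-.4,v-.4)
tip=tri(w(319,191.5),s(238.25,180.5));b=tri(w(328.5,185.5),s(241,190))
tz=onz('wrist',318.75,191.25,z,M);bz=onz('wrist',328.25,185.25,.072,M)
print(tip,b,tz,onz('scene',237.85,180.1,z),bz,onz('scene',240.6,189.6,.072))
q=o['eef_rot'];r=R.from_quat([*q[1:],q[0]]).as_matrix();print(r.round(4))
print('tool delta', r.T@(bz-tz)*1000, r.T@(b-tip)*1000)
```

```text
[ 0.56222649 -0.24938384  0.20633679]
[ 0.55983688 -0.25150052  0.100853  ] [ 0.56368299 -0.24250363  0.07048508] [ 0.55994584 -0.2511402   0.09863679] [ 0.5582717  -0.25411063  0.09863679] [ 0.56309613 -0.24214939  0.072     ] [ 0.56505597 -0.24157634  0.072     ]
[[-9.587e-01  2.844e-01 -5.000e-04]
 [ 2.844e-01  9.587e-01  6.000e-04]
 [ 6.000e-04  5.000e-04 -1.000e+00]]
tool delta [-0.47994087  9.50259715 26.64109483] [-1.14766365  9.70451443 30.37190673]
```

```bash
python3 -m handwheel '[[0,0,0,-0.002,0.016,0,0],[0,0,0,0,0.016,0,0],[0,0,0,0,0,0.02,0],[0,0,0,0,0,0.03,0],[0,0,0,0,0,0.02,0],[0,0,0,0,0,0,0],[0,0,0,0,0,0,0],[0,0,0,0,0,0,0]]'
python3 - <<'E'
from h import *
import cv2
M=ctrl.camera_model('wrist');w=ctrl.camera('wrist');s=ctrl.camera('scene')
np.save('M4.npy',M,allow_pickle=True)
o=ctrl.get_obs();print(o['eef_pos'],o['eef_rot'],o['wrist_force'],proj((.5628,-.2423,.072),M),proj((.5628,-.2423,.072),ctrl.camera_model('scene')))
c=[cv2.resize(w[150:250,270:370],(400,400),interpolation=2),cv2.resize(s[150:220,210:280],(400,400),interpolation=2)]
cv2.imwrite('pics/c4.png',np.hstack(c))
E
```

```text
time_s: 6.75
eef_pos: [0.5657, -0.2419, 0.1858]
eef_rot: [0.0, 0.145, 0.99, -0.0]
wrist_force: [0.2, -0.6, -2.4]
opening: 0.182
grasp_force: 58.8
[ 0.56581656 -0.24195701  0.18601151] [ 3.37858246e-04  1.44485225e-01  9.89506887e-01 -1.62922407e-04] [-0.42839372 -0.00373052 -2.34604823] [320.09852704 188.48747935] [240.91295905 189.09666191]
```

View pics/c4.png

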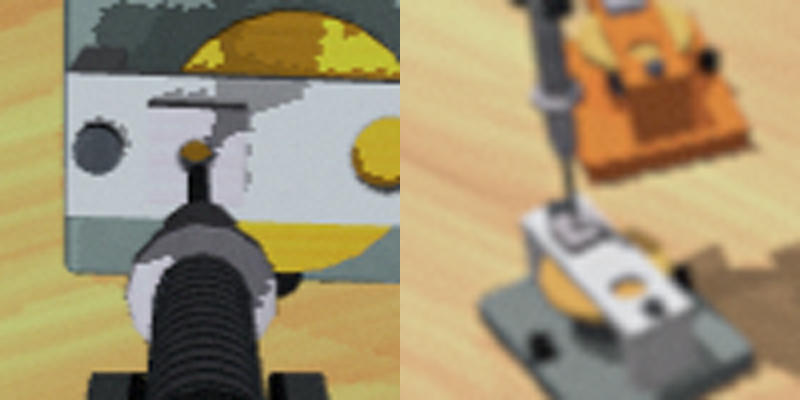

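```bash
python3 - <<'E'
from h import *
M=np.load('M4.npy',allow_pickle=True).item()
for u,v in((196,151),(196,150)):
    b=onz('wrist',270+u/4-.4,150+v/4-.4,.072,M);p=b+[0,0,.0063]
    print(b,(proj(p,M)+.4-[270,150])*4, [ (proj(p+[d,e,0],M)+.4-[270,150])*4 for d,e in((.001,0),(0,.001))])
    print((proj(b+[0,0,.0063],ctrl.camera_model('scene'))+.4-[210,150])*400/70,(proj(b,ctrl.camera_model('scene'))+.4-[210,150])*400/70)
E
python3 - <<'E'
import cv2
w=cv2.imread('pics/c4.png')[100:220,140:260]
cv2.imwrite('pics/c5.png',cv2.resize(w,(600,600),interpolation=2))
E
```

```text
[ 0.56132225 -0.24335052  0.072     ] [195.77829059 157.3611943 ] [array([197.00961414, 161.34476236]), array([199.87977753, 156.17321676])]
[177.88245519 214.42118667] [179.25983739 223.41225462]
[ 0.56108759 -0.24328     0.072     ] [195.7782356  156.34146716] [array([197.00986432, 160.32701081]), array([199.88074012, 155.15290076])]
[178.28192048 214.22552293] [179.65760385 223.21636302]
```

View pics/c5.png

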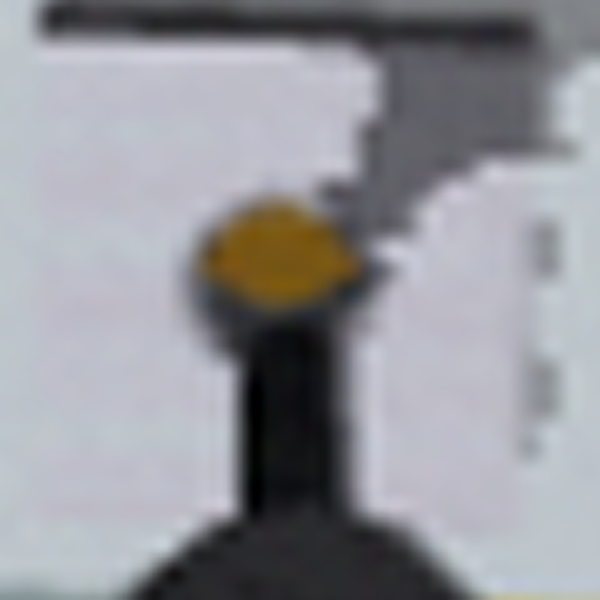

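The nose is about 0.7 mm to +y of the hole centre and in line along x. I'll correct that and feel down 9 mm, which is too little to trip it if it's blocked.

```bash
python3 -m handwheel '[[0,0,0,0,-0.0023,0,0],[0,0,0,0,0,0,0],[0,0,0,0,0,0.01,0],[0,0,0,0,0,0.01,0],[0,0,0,0,0,0.01,0],[0,0,0,0,0,0,0],[0,0,0,0,0,0,0],[0,0,0,0,0,0,0]]'
python3 - <<'E'
from h import *
import cv2
w=ctrl.camera('wrist');cv2.imwrite('pics/w6raw.png',w)
o=ctrl.get_obs();print(o['eef_pos'],o['eef_rot'],o['wrist_force'],o['torque'])
E
```

```text
time_s: 7.65
eef_pos: [0.5655, -0.2424, 0.1767]
eef_rot: [0.0, 0.144, 0.99, -0.0]
wrist_force: [-0.3, 0.5, -2.7]
opening: 0.18
grasp_force: 58.8
[ 0.56548843 -0.24237962  0.17671806] [ 8.63666464e-05  1.44375039e-01  9.89523036e-01 -4.44088842e-05] [ 0.08896709 -1.0003725  -2.22995539] [0.01662455 0.00902449 0.00710317]
```

```bash
python3 -m handwheel '[[0,0,0,0,0,0.005,0],[0,0,0,0,0,0.005,0],[0,0,0,0,0,0,0],[0,0,0,0,0,0,0],[0,0,0,0,0,0,0],[0,0,0,0,0,0,0],[0,0,0,0,0,0,0],[0,0,0,0,0,0,0]]'
python3 - <<'E'
from h import *
o=ctrl.get_obs();print(o['eef_pos'],o['wrist_force'],o['torque'])
E
```

```text
time_s: 8.5
eef_pos: [0.5654, -0.2424, 0.1736]
eef_rot: [0.0, 0.144, 0.99, -0.0]
wrist_force: [0.3, 0.2, -2.9]
opening: 0.18
grasp_force: 58.8
[ 0.56543465 -0.24236359  0.17363784] [ 0.30364131  0.17963931 -2.91993854] [ 0.02529347  0.01020457 -0.03368888]
```

```bash
python3 -m handwheel '[[0,0,0,0,0,0.005,0],[0,0,0,0,0,0.005,0],[0,0,0,0,0,0.003,0],[0,0,0,0,0,0,0],[0,0,0,0,0,0,0],[0,0,0,0,0,0,0],[0,0,0,0,0,0,0],[0,0,0,0,0,0,0]]'
```

```text
time_s: 9.3
eef_pos: [0.5654, -0.2424, 0.1698]
eef_rot: [0.0, 0.144, 0.99, -0.0]
wrist_force: [0.6, -0.6, -2.9]
opening: 0.182
grasp_force: 58.8
```

```bash
python3 -m handwheel '[[0,0,0,0,0,0.005,0],[0,0,0,0,0,0.005,0],[0,0,0,0,0,0,0],[0,0,0,0,0,0,0],[0,0,0,0,0,0,0],[0,0,0,0,0,0,0],[0,0,0,0,0,0,0],[0,0,0,0,0,0,0]]'
```

```text
time_s: 10.1
eef_pos: [0.5654, -0.2424, 0.1667]
eef_rot: [0.0, 0.144, 0.99, -0.0]
wrist_force: [0.8, 0.2, -2.4]
opening: 0.182
grasp_force: 58.8
```

Free at tip height of about 0.059, and the plate can lie between 0.059 and 0.045. I'll continue in 3 mm steps.

```bash
python3 -m handwheel '[[0,0,0,0,0,0.005,0],[0,0,0,0,0,0.005,0],[0,0,0,0,0,0,0],[0,0,0,0,0,0,0],[0,0,0,0,0,0,0],[0,0,0,0,0,0,0],[0,0,0,0,0,0,0],[0,0,0,0,0,0,0]]'
```

```text
time_s: 10.9
eef_pos: [0.5655, -0.2425, 0.1639]
eef_rot: [0.0, 0.144, 0.99, -0.0]
wrist_force: [-0.9, -0.1, 3.5]
opening: 0.184
grasp_force: 59.2
```

Contact with about 6 N, so the nose is in by about 1.2 mm. I'll press on in small steps.

```bash
python3 -m handwheel '[[0,0,0,0,0,0.003,0],[0,0,0,0,0,0.003,0],[0,0,0,0,0,0.003,0],[0,0,0,0,0,0,0],[0,0,0,0,0,0,0],[0,0,0,0,0,0,0],[0,0,0,0,0,0,0],[0,0,0,0,0,0,0]]'
```

```text
time_s: 11.7
eef_pos: [0.5658, -0.2426, 0.1615]
eef_rot: [0.001, 0.144, 0.99, -0.0]
wrist_force: [-0.3, -0.4, 5.7]
opening: 0.181
grasp_force: 59.4
```

```bash
python3 -m handwheel '[[0,0,0,0,0,0.003,0],[0,0,0,0,0,0.003,0],[0,0,0,0,0,0.001,0],[0,0,0,0,0,0,0],[0,0,0,0,0,0,0],[0,0,0,0,0,0,0],[0,0,0,0,0,0,0],[0,0,0,0,0,0,0]]'
```

```text
time_s: 12.5
eef_pos: [0.5661, -0.2428, 0.16]
eef_rot: [0.001, 0.144, 0.99, -0.0]
wrist_force: [0.0, -0.4, 6.8]
opening: 0.182
grasp_force: 59.6
```

```bash
python3 -m handwheel '[[0,0,0,0,0,0.003,0],[0,0,0,0,0,0.003,0],[0,0,0,0,0,0,0],[0,0,0,0,0,0,0],[0,0,0,0,0,0,0],[0,0,0,0,0,0,0],[0,0,0,0,0,0,0],[0,0,0,0,0,0,0]]'
```

```text
time_s: 13.3
eef_pos: [0.5664, -0.2429, 0.1586]
eef_rot: [0.001, 0.144, 0.99, -0.001]
wrist_force: [-0.6, -0.2, 9.2]
opening: 0.185
grasp_force: 59.8
```

```bash
python3 -m handwheel '[[0,0,0,0,0,0.002,0],[0,0,0,0,0,0.002,0],[0,0,0,0,0,0,0],[0,0,0,0,0,0,0],[0,0,0,0,0,0,0],[0,0,0,0,0,0,0],[0,0,0,0,0,0,0],[0,0,0,0,0,0,0]]'
```

```text
time_s: 14.1
eef_pos: [0.5661, -0.2428, 0.157]
eef_rot: [0.001, 0.144, 0.99, -0.001]
wrist_force: [0.3, -0.4, 6.8]
opening: 0.183
grasp_force: 59.7
```

```bash
python3 -m handwheel '[[0,0,0,0,0,0.002,0],[0,0,0,0,0,0,0],[0,0,0,0,0,0,0],[0,0,0,0,0,0,0],[0,0,0,0,0,0,0],[0,0,0,0,0,0,0],[0,0,0,0,0,0,0],[0,0,0,0,0,0,0]]'
```

```text
time_s: 14.9
eef_pos: [0.5659, -0.2428, 0.1561]
eef_rot: [0.001, 0.144, 0.99, -0.0]
wrist_force: [0.9, -0.5, 7.1]
opening: 0.184
grasp_force: 59.5
```

Run:
```python
from h import *
for i in range(6):
    ctrl.camera('top');o=ctrl.get_obs();print(o['eef_pos'].round(5),o['wrist_force'].round(2),o['torque'].round(3))
```

```text
[ 0.56587 -0.24274  0.15604] [-0.63 -0.03  3.8 ] [-0.021 -0.007  0.019]
[ 0.56589 -0.24277  0.15609] [-0.32 -0.46  8.13] [-0.005  0.093 -0.026]
[ 0.56588 -0.24277  0.15607] [-0.01  0.26  6.59] [-0.033  0.024  0.031]
[ 0.56589 -0.24276  0.15608] [ 0.22 -0.62  3.61] [-0.039  0.08   0.004]
[ 0.56587 -0.24276  0.15605] [0.2  0.41 7.87] [-0.059  0.04   0.049]
[ 0.56591 -0.24275  0.15607] [0.13 0.11 7.86] [-0.057  0.035  0.035]
```

```bash
python3 -m handwheel '[[0,0,0,0,0,0.0015,0],[0,0,0,0,0,0,0],[0,0,0,0,0,0,0],[0,0,0,0,0,0,0],[0,0,0,0,0,0,0],[0,0,0,0,0,0,0],[0,0,0,0,0,0,0],[0,0,0,0,0,0,0]]';  python3 - <<'E'
from h import *
for i in range(6):
    ctrl.camera('top');o=ctrl.get_obs();print(o['eef_pos'].round(5),o['wrist_force'].round(2),o['torque'].round(3))
E
```

```text
time_s: 16.0
eef_pos: [0.5654, -0.2424, 0.1548]
eef_rot: [-0.0, 0.144, 0.99, -0.0]
wrist_force: [0.1, -0.7, 4.7]
opening: 0.185
grasp_force: 59.3
[ 0.56539 -0.2424   0.15482] [-0.17  0.19  5.59] [-0.097  0.075  0.006]
[ 0.5654  -0.24239  0.15483] [-0.08 -0.05  4.64] [-0.173  0.04  -0.004]
[ 0.56542 -0.24236  0.15486] [-0.33 -1.13  3.78] [-0.181  0.049  0.021]
[ 0.56541 -0.24234  0.15483] [ 0.19 -1.01  3.9 ] [-0.104  0.089 -0.025]
[ 0.5654  -0.24235  0.15483] [ 0.12 -0.35  3.85] [-0.152  0.046 -0.075]
[ 0.56542 -0.24236  0.15484] [-0.08 -1.51  4.06] [-0.166  0.089  0.025]
```

The tool jumped 1.25 mm forward on a 0.45 mm command and the elastic side drift vanished: the punch has tripped. Lifting straight out.

```bash
python3 -m handwheel '[[0,0,0,0,0,-0.01,0],[0,0,0,0,0,-0.02,0],[0,0,0,0,0,-0.03,0],[0,0,0,0,0,-0.04,0],[0,0,0,0,0,-0.04,0],[0,0,0,0,0,-0.04,0],[0,0,0,0,0,0,0],[0,0,0,0,0,0,0]]';  python3 - <<'E'
from h import *
from scipy.spatial.transform import Rotation as R
o=ctrl.get_obs();q=o['eef_rot'];r=R.from_quat([*q[1:],q[0]]).as_matrix()
print(o['eef_pos'],r.T@(np.array([.5606,.2019,.212])-o['eef_pos'])/.3,o['wrist_force'],q)
E
```

```text
time_s: 17.1
eef_pos: [0.5656, -0.2424, 0.2093]
eef_rot: [0.0, 0.144, 0.99, -0.0]
wrist_force: [-0.3, -0.1, -2.2]
opening: 0.179
grasp_force: 59.5
[ 0.565582   -0.24243497  0.20929501] [ 0.43914326  1.41461019 -0.00972534] [-0.25910289 -0.08207864 -2.15680711] [ 4.03755653e-04  1.44390783e-01  9.89520645e-01 -1.78627054e-04]
```

```bash
python3 -m handwheel '[[0,0,0,0.016,0.053,-0.005,0],[0,0,0,0.034,0.109,-0.005,0],[0,0,0,0.034,0.109,0,0],[0,0,0,0.034,0.109,0,0],[0,0,0,0.034,0.109,0,0],[0,0,0,0.034,0.109,0,0],[0,0,0,0.034,0.109,0,0],[0,0,0,0.034,0.109,0,0]]';python3 -m handwheel '[[0,0,0,0.034,0.109,0,0],[0,0,0,0.034,0.109,0,0],[0,0,0,0.034,0.109,0,0],[0,0,0,0.034,0.109,0,0],[0,0,0,0.034,0.109,0,0],[0,0,0,0.017,0.055,0,0],[0,0,0,0,0,0,0],[0,0,0,0,0,0,0]]'
python3 - <<'E'
from h import *
from scipy.spatial.transform import Rotation as R
import cv2
M=ctrl.camera_model('wrist');w=ctrl.camera('wrist');s=ctrl.camera('scene')
cv2.imwrite('pics/w7raw.png',w);cv2.imwrite('pics/s7raw.png',s)
np.save('M7.npy',M,allow_pickle=True)
o=ctrl.get_obs();q=o['eef_rot'];r=R.from_quat([*q[1:],q[0]]).as_matrix()
print(o['eef_pos'],r.T@(np.array([.5606,.2019,.212])-o['eef_pos'])/.3,q)
cv2.imwrite('pics/c7.png',np.hstack([cv2.resize(w[150:250,270:370],(400,400),interpolation=2),cv2.resize(s[190:290,330:430],(400,400),interpolation=2)]))
E
```

```text
time_s: 17.9
eef_pos: [0.5612, 0.0165, 0.2111]
eef_rot: [-0.001, 0.144, 0.99, 0.0]
wrist_force: [0.1, 0.2, -2.7]
opening: 0.176
grasp_force: 59.4
time_s: 18.7
eef_pos: [0.5594, 0.2025, 0.2113]
eef_rot: [-0.0, 0.144, 0.99, -0.0]
wrist_force: [1.6, 0.1, -2.5]
opening: 0.181
grasp_force: 59.5
[0.55990919 0.20155274 0.21157695] [-0.00187376  0.00176801 -0.0014121 ] [-2.26166894e-04  1.44856576e-01  9.89452582e-01 -3.30709197e-04]
```

View pics/c7.png

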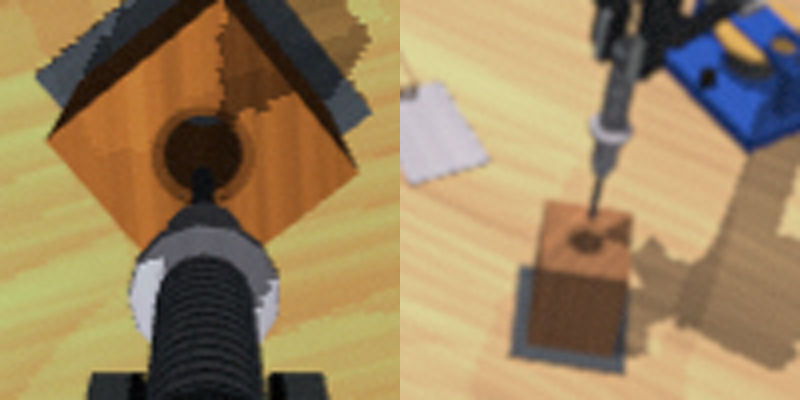

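The stand's hole is at crop (204,153), the tip at (201,170). I'll check where the tip should appear when it is directly above the hole.

Run:
```python
from h import *
M=np.load('M7.npy',allow_pickle=True).item()
b=onz('wrist',270+204/4-.4,150+154/4-.4,.085,M);t=onz('wrist',270+201.5/4-.4,150+170/4-.4,.1039,M)
print(b,t,b-t,(proj(b+[0,0,.0189],M)+.4-[270,150])*4)
```

```text
[0.55900749 0.20180551 0.085     ] [0.55813347 0.20150998 0.1039    ] [ 0.00087402  0.00029554 -0.0189    ] [203.7728006  173.11814549]
```

```bash
python3 -m handwheel '[[0,0,0,-0.002,0.0018,0,0],[0,0,0,0,0,0.03,0],[0,0,0,0,0,0.04,0],[0,0,0,0,0,0.04,0],[0,0,0,0,0,0.04,0],[0,0,0,0,0,0.03,0],[0,0,0,0,0,0.01,0],[0,0,0,0,0,0,0]]'
python3 - <<'E'
from h import *
o=ctrl.get_obs();print(o['eef_pos'],o['wrist_force'],o['torque'])
E
```

```text
time_s: 19.6
eef_pos: [0.5604, 0.2028, 0.154]
eef_rot: [-0.001, 0.144, 0.99, -0.0]
wrist_force: [-0.4, 0.4, -3.1]
opening: 0.18
grasp_force: 59.5
[0.56037244 0.20283738 0.1540371 ] [-0.39254482  0.4106825  -3.10763145] [-0.00733609 -0.02188513  0.00860196]
```

```bash
python3 -m handwheel '[[0,0,0,0,-0.0026,0,0],[0,0,0,0,0,0.025,0],[0,0,0,0,0,0.03,0],[0,0,0,0,0,0.03,0],[0,0,0,0,0,0.03,0],[0,0,0,0,0,0.015,0],[0,0,0,0,0,0,0],[0,0,0,0,0,0,0]]'
python3 - <<'E'
from h import *
o=ctrl.get_obs();print(o['eef_pos'],o['wrist_force'],o['torque'])
E
```

```text
time_s: 20.4
eef_pos: [0.5606, 0.2022, 0.1158]
eef_rot: [-0.0, 0.144, 0.99, -0.0]
wrist_force: [-0.6, 0.1, -2.1]
opening: 0.183
grasp_force: 59.5
[0.56060589 0.20215743 0.11582125] [-0.61860721  0.0844931  -2.12385526] [ 0.00456513 -0.01720663  0.00658823]
```

```bash
python3 -m handwheel '[[0,0,0,0,0,0.004,0],[0,0,0,0,0,0.003,0],[0,0,0,0,0,0.002,0],[0,0,0,0,0,0,0],[0,0,0,0,0,0,0],[0,0,0,0,0,0,0],[0,0,0,0,0,0,0],[0,0,0,0,0,0,0]]'
python3 - <<'E'
from h import *
o=ctrl.get_obs();print(o['eef_pos'],o['wrist_force'],o['torque'])
E
```

```text
time_s: 21.2
eef_pos: [0.5605, 0.2021, 0.1132]
eef_rot: [0.0, 0.144, 0.99, -0.0]
wrist_force: [-0.7, -0.0, -2.0]
opening: 0.184
grasp_force: 59.5
[0.5605239  0.20213169 0.11316759] [-0.66579291 -0.02894957 -1.97120318] [0.08423003 0.01434297 0.00232201]
```

```bash
python3 -m handwheel '[[0,0,0,0,0,0.002,0],[0,0,0,0,0,0.002,0],[0,0,0,0,0,0,0],[0,0,0,0,0,0,0],[0,0,0,0,0,0,0],[0,0,0,0,0,0,0],[0,0,0,0,0,0,0],[0,0,0,0,0,0,0]]'
python3 - <<'E'
from h import *
o=ctrl.get_obs();print(o['eef_pos'],o['wrist_force'],o['torque'])
E
```

```text
time_s: 22.0
eef_pos: [0.561, 0.2021, 0.1127]
eef_rot: [0.001, 0.144, 0.99, 0.0]
wrist_force: [-1.3, -0.4, 5.7]
opening: 0.182
grasp_force: 60.1
[0.56103467 0.20212374 0.11271471] [-1.25171828 -0.42897932  5.71904725] [-0.21051289  0.15654943  0.06417118]
```

Seated at the same height as when I picked it up. Releasing.

```bash
python3 -m handwheel '[[0,0,0,0,0,-0.001,0],[0,0,0,0,0,0,0.25],[0,0,0,0,0,0,0.3],[0,0,0,0,0,0,0.5],[0,0,0,0,0,0,0.9],[0,0,0,0,0,0,1],[0,0,0,0,0,0,1],[0,0,0,0,0,0,1]]'; python3 -m handwheel '[[0,0,0,0,0,0,1],[0,0,0,0,0,-0.03,1],[0,0,0,0,0,-0.06,1],[0,0,0,0,0,-0.08,1],[0,0,0,0,0,-0.08,1],[0,0,0,0,0,-0.08,1],[0,0,0,0,0,0,1],[0,0,0,0,0,0,1]]'
python3 - <<'E'
from h import *
import cv2
w=ctrl.camera('wrist');s=ctrl.camera('scene')
cv2.imwrite('pics/c8.png',np.hstack([cv2.resize(w,(400,250)),cv2.resize(s[200:290,320:464],(400,250),interpolation=2)]))
E
```

```text
time_s: 22.8
eef_pos: [0.5605, 0.2021, 0.1122]
eef_rot: [0.0, 0.144, 0.99, -0.0]
wrist_force: [0.4, -0.4, 0.3]
opening: 0.998
grasp_force: 0.0
time_s: 23.6
eef_pos: [0.5608, 0.2022, 0.212]
eef_rot: [0.001, 0.144, 0.99, 0.0]
wrist_force: [-0.0, 0.3, -0.1]
opening: 1.002
grasp_force: 0.0
```

View pics/c8.png

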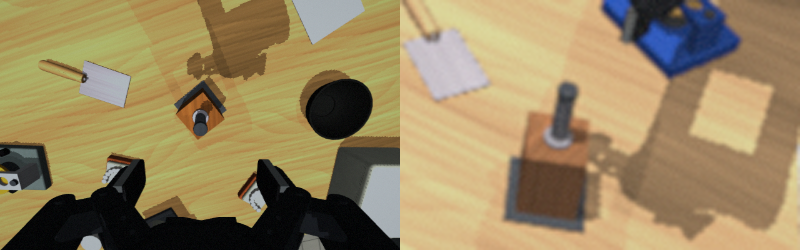

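The wrist and scene views show the punch upright in its stand with its collar on the wood and the gripper clear. Handing in.

```bash
python3 -c "
from bench import ctrl
print(ctrl.hand_in())"
```

```text
the job is handed in; nothing more can be done
None
```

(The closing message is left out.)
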